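Take the terminal cover off the longer LED driver

TASK

Two LED drivers are screwed to the bench: open the terminals of the one with the longer case. With the fingertips press its snap tab fully in while the cover is still home, then push the cover straight out, away from the case, until it is completely off its seat and lies flat on the bench just in front of it. Push it only, never lift it, and leave the shorter driver and everything else alone.

Things in the scene. Friction and masses are not known exactly. Their poses are not given: they have to be found in the camera images.
- long_driver: The longer LED driver: finned aluminium case 190 mm long, 90 wide, 29 high, screwed to the bench, with a plastic cover seat at one end. Origin: on the bench under the centre of the seat. +x: the way the cover slides off, away from the case; z up. Case x = -221.5 to -31 mm; seat floor 3 mm thick, 90 wide, to x = +69. Side rails (10.5 mm high, to x = +30) hold the cover down
- long_cover: White hood on the longer driver (the one to take off), 60 mm long (x), 66 wide (78 over its feet), 27 high plus a rib. Loose, 50 g nominal, slides with under 1 N once free (smooth plastic, friction about 0.3). Origin: centre of its underside; axes as the driver's. At home it is at the driver's (0, 0, 3) mm with 1.5 mm play. Its outer end is open up to 13 mm, so it passes over a pressed-in tab
- long_tab (a joint): The longer driver's snap tab, travel in m: 0 = standing up (starts at 0 to 0.0015) and blocking the cover, 0.013 = pressed fully in (straight down); the cover is free from about 0.011. Moves with about 4 N of friction, no spring: it stays where it is left
- long_tab_pad (a point): Finger pad on top of the longer driver's black tab, at driver x = +51.5 mm; 26 mm above the bench when up, 13 when in; moves with the tab. Tab top 25 mm wide, driver x = 32.5 to 64.5. The cover's end at home is at x = 30
- long_rib (a point): Top centre of the cross rib on the longer driver's cover, for pushing: 6 mm thick (x), 44 wide, 15 high, at cover x = +12, top 42 mm above the cover's underside. Behind it (-x) 39 mm of flat cover top, then the case top about level
- short_driver: The shorter LED driver: finned aluminium case 100 mm long, 90 wide, 29 high, screwed to the bench, with a plastic cover seat at one end. Origin: on the bench under the centre of the seat. +x: the way the cover slides off, away from the case; z up. Case x = -131.5 to -31 mm; seat floor 3 mm thick, 90 wide, to x = +69. Side rails (10.5 mm high, to x = +30) hold the cover down. Leave alone
- short_cover: White hood on the shorter driver (leave alone), 60 mm long (x), 66 wide (78 over its feet), 27 high plus a rib. Loose, 50 g nominal, slides with under 1 N once free (smooth plastic, friction about 0.3). Origin: centre of its underside; axes as the driver's. At home it is at the driver's (0, 0, 3) mm with 1.5 mm play. Its outer end is open up to 13 mm, so it passes over a pressed-in tab
- short_tab (a joint): The shorter driver's snap tab, travel in m: 0 = standing up (starts at 0 to 0.0015) and blocking the cover, 0.013 = pressed fully in (straight down); the cover is free from about 0.011. Moves with about 4 N of friction, no spring: it stays where it is left. Leave alone
- screwdriver: Screwdriver 150 mm long lying on the bench between the drivers' outer ends; origin under its middle, handle to its -x. Bystander
- glue: Glue bottle, 52 mm across, 115 high, upright; origin centre of its underside. Bystander
- screw_tray: Blue open tray 110 x 150 x 40 mm; origin centre of its underside. Bystander
- drill: Cordless drill lying on its side, about 250 x 205 x 60 mm; origin on the bench under its motor housing, chuck to +x. Bystander
Not all that is in view belongs to the job. Leave any black, blue or yellow look-alike of the long_cover alone.

How it is judged (in metres and radians):
On the way, in this order (a step that is already met when the one before it is completed fails the run):
1. the longer driver's tab is pressed in while its cover is still home (value of joint long_tab above 0.0105 m and not (x of long_cover in the frame of long_driver above 0.004 m)), for 0.1 s.
2. the cover has been pushed off the seat (x of long_cover in the frame of long_driver above 0.099 m), for 0.1 s.
At the end, for the whole second after the job is handed in: The longer driver's tab is in (over 10.5 mm) and its cover lies flat and still on the bench, upright, fully off the seat: its centre 99 to 200 mm out along the driver's +x from home and within 50 mm of its centre line (x of long_cover in the frame of long_driver between 0.099 and 0.2 m and y of long_cover in the frame of long_driver between -0.05 and 0.05 m and height (world z) of long_cover below 0.003 m and angle between long_cover's own z axis and vertical below 0.06 rad and linear speed of long_cover below 0.02 m/s and value of joint long_tab above 0.0105 m); the robot touches nothing.
It fails at once if the cover is lifted (its underside more than 15 mm above the bench) or tipped (height (world z) of long_cover above 0.015 m or angle between long_cover's own z axis and vertical above 0.5 rad).
It fails at once if the shorter driver's tab is pressed or its cover moved (value of joint short_tab above 0.004 m or distance of short_cover from where it was at the start of the episode above 0.008 m).
It fails at once if a bystander is moved more than 15 mm (distance of any of screwdriver, glue, screw_tray, drill from where it was at the start of the episode above 0.015 m).
It also fails if it takes over 43 s, if anything falls off the work surface, if the arm or the gripper's body presses on something with over 40 N, if the wrist force passes 120 N, or if a joint passes its speed limit or range.

ROBOT

A 6-joint arm with a two-finger parallel gripper is mounted at the origin on the work surface. World frame = base frame: x ahead of the robot, y to its left, z up, the work surface at z = 0. Lengths are in m, angles in degrees, forces in N, time in s.
With the tool pointing down it reaches from about 0.375 to 0.9 m from the base axis. Payload 3.1 kg.
Tool frame: the origin (TCP) lies at the very end of the fingers, on their centre line; the grasp point (between the pads) lies 19 mm behind it (bot.hold_point_z is the z of the grasp point in the tool frame, in m); z points along the fingers, y is the line along which they close (so a half turn about z gives the same grasp; the last joint's range is limited). The gripper opens to 87 mm and grips with 3 to 60 N. Pads are 19 mm wide; open, the fingers measure 117 mm over their backs; the gripper's body (75 mm by 190 mm) begins 51 mm behind the grasp point.
Start: joints at [-80.472, 30.224, 82.088, -0, 67.689, -10.227], TCP at [0.211, -0.588, 0.223] pointing down, gripper open.
Joint ranges: [-176.69, 176.69], [-43.24, 126.21], [12.49, 139.97], [-82, 262], [0, 151.66], [-163.58, 163.58]. Speed limits (degrees/s): [159.86, 159.86, 180, 180, 180, 180].

INTERFACE

Orientations are given as a 3x3 rotation matrix whose columns are the frame's x, y, z axes.
In Python, from rig import bot, capture, camera_model gives the robot as it stands.
- The arm moves only by the tool apply_moves, never from a script. Its argument "plan" is text: rows parted by semicolons, each of 6 numbers parted by spaces: the shift along the tool's x, y, z in units of 0.05 m (1.0 is 0.05 m), then the turn, a rotation vector about the tool's x, y, z in units of 360 degrees (1.0 is 360 degrees). In form: dx dy dz ax ay az; .... A call has 1 to 10 rows; each row shifts and turns the commanded pose from where the row before left it, along the tool's axes as they then stand; what a row does not reach is not made up. A row lasts 1/12 s, in which the tool goes at most 41.7 mm and 7.16 degrees, less where a joint would pass 70% of its speed; a pose out of reach is approached as far as the arm can. A call with a number of a shift or a turn outside -1 to 1 is refused whole. A call with a gripper value outside its range is refused whole. "gripper" is the gripper command: -1 is shut, 1 is fully open, values between are in proportion, set as the call begins (left out, the last holds). The fingers move at their own pace and stop on an object; the grip force is fixed at half the most. Time passes only in rows, so rows that do not move let the fingers close. It gives the time, the measured TCP pose, the force, the opening and the grip force at its end, in the units of the state.
- bot.read_state(): the state, without advancing time (a new reading comes with each control period).
- capture(name): name is "scene" or "side" or "wrist"; returns the picture (480x640x3 uint8, red, green, blue); there is no depth.
- camera_model(name): a dict with "vertical_fov" (degrees; the focal length in pixels is half the picture's height over the tangent of half this angle, whatever the lens; pixels are square), "cx", "cy" (the principal point, pixels), "position" and "rotation" of the camera in the world; the wrist camera has in their place "hand_eye" (4x4, takes a point from camera to tool coordinates, whose origin is the TCP and whose axes are the flange's). Camera axes: x right, y down, z forward; pixel columns grow to the right and rows downward; lengths in m; the calibration is good to about 2 mm. A picture is of the moment at which its call begins: read the wrist's pose just before it. camera_model takes no time and is no camera call.
- bot.hand_in(): hands the job in; it is judged then, once.
The state is a dict: "time_s": time; "joint_positions": joint angles; "qvel": joint speeds; "tau": joint torques, N m; "position": TCP position; "tcp_rot": TCP orientation; "force": force on the tool from outside, world axes, zero at the start; "moment": the same for the moment, N m; "opening": opening from 0.0 (shut) to 1.0 (fully open); "grasp_force": force on a finger pad.
Only numpy, scipy, OpenCV 4.12 (cv2) and the standard library are available. Lean on these libraries where they do the work, as an engineer would, in place of code of your own. Each camera call takes 0.05 s, during which the arm holds its last target. There are 200 camera calls.

## Working session

There is one attempt and no reset: what is moved stays moved. The work goes in short steps, Python scripts to look and compute and a tool call to move; the robot and the scene stay as the last step left them, time stands still between calls to the robot, and variables do not carry over. Pictures are saved under pics/ and viewed, at most 10 in all, crops included, and the job is handed in when it is done.

Besides the shell and the picture viewer there is one more tool, called after "Request:" as name(argument=value, ...), one argument or row to a line, values as JSON. apply_moves: Moves the arm, as the interface text tells. Its arguments: {"type":"object","properties":{"plan":{"type":"string"},"gripper":{"type":"number"}},"required":["plan"]}

```bash
mkdir -p pics; cat > h.py <<'E'
import numpy as np,cv2
from rig import bot,capture,camera_model
def ray(name,u,v,z):
    m=camera_model(name)
    f=240/np.tan(np.radians(m["vertical_fov"]/2))
    if "position" in m: p=np.array(m["position"]);R=np.array(m["rotation"])
    else:
        s=bot.read_state();T=np.eye(4);T[:3,:3]=s["tcp_rot"];T[:3,3]=s["position"]
        T=T@np.array(m["hand_eye"]);p=T[:3,3];R=T[:3,:3]
    d=R@np.array([(u-m["cx"])/f,(v-m["cy"])/f,1]);return p+d*(z-p[2])/d[2]
E
python3 - <<'E'
from h import *
for n in("scene","side","wrist"):
    cv2.imwrite(f"pics/{n}0.png",capture(n)[:,:,::-1])
    m=camera_model(n);print({k:np.round(v,3).tolist() if not isinstance(v,str) else v for k,v in m.items()})
s=bot.read_state();print(s)
E
```

```text
{'vertical_fov': 54.827, 'cx': 319.958, 'cy': 237.47, 'position': [1.055, 0.502, 0.946], 'rotation': [[-0.7, 0.555, -0.449], [0.714, 0.55, -0.434], [0.006, -0.625, -0.781]]}
{'vertical_fov': 45.835, 'cx': 324.796, 'cy': 243.672, 'position': [0.294, 1.126, 1.191], 'rotation': [[-0.963, -0.193, 0.186], [-0.268, 0.682, -0.68], [0.005, -0.705, -0.709]]}
{'vertical_fov': 63.609, 'cx': 315.71, 'cy': 244.715, 'hand_eye': [[0.0, -0.961, -0.275, 0.076], [1.0, 0.0, -0.0, 0.0], [0.0, -0.275, 0.961, -0.161], [0.0, 0.0, 0.0, 1.0]]}
{'time_s': 0.15, 'joint_positions': array([-8.04718158e+01,  3.02655953e+01,  8.21413006e+01, -9.47760652e-04,
        6.76893184e+01, -1.02261590e+01]), 'qvel': array([ 0.05834438, -0.07407709, -0.2499329 , -0.00872085,  0.09448509,
        0.03055533]), 'tau': array([ 3.90566674e-04, -4.40429950e+01, -1.76841635e+01,  6.33141096e-02,
        5.52329316e-02, -9.21754372e-05]), 'position': array([ 0.21118034, -0.58762776,  0.22179874]), 'tcp_rot': array([[ 9.41148312e-01,  3.37993740e-01, -2.93063784e-04],
       [ 3.37993748e-01, -9.41146902e-01,  1.65355521e-03],
       [ 2.83075238e-04, -1.65529443e-03, -9.99998590e-01]]), 'force': array([ 0.78037628, -0.32460261,  0.28577956]), 'moment': array([ 0.04876513,  0.00307612, -0.0420476 ]), 'grasp_force': 0.0, 'opening': 1.0024054440111394}
```

View pics/scene0.png

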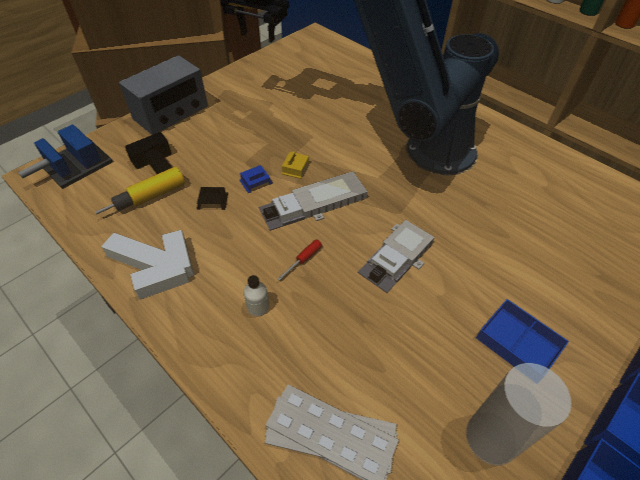

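View pics/side0.png

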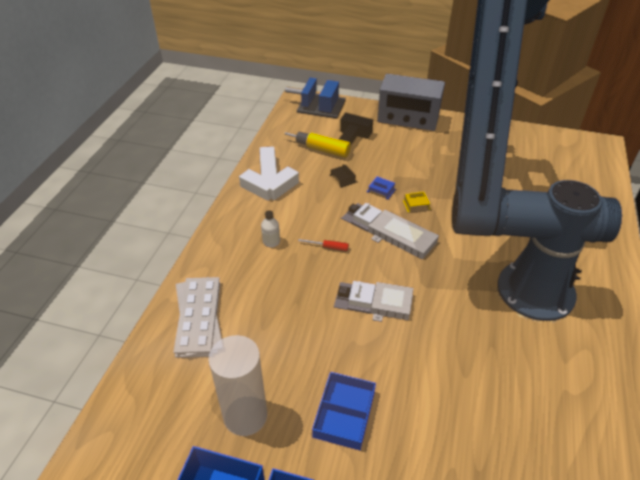

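The scene view shows two candidates: driver A at about (315,200), cover (288,205), tab (270,213), and driver B at about (398,255), cover (388,258), tab (376,272). A has the clearly longer case, so it fits. The blue (255,178), yellow (295,163) and black (212,197) pieces are look-alikes. I'll enlarge A to confirm.

```bash
python3 - <<'E'
import cv2
a=cv2.imread("pics/scene0.png")[150:300,240:440]
cv2.imwrite("pics/crop.png",cv2.resize(a,None,fx=4,fy=4,interpolation=cv2.INTER_CUBIC))
E
```

```text
(no output)
```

View pics/crop.png

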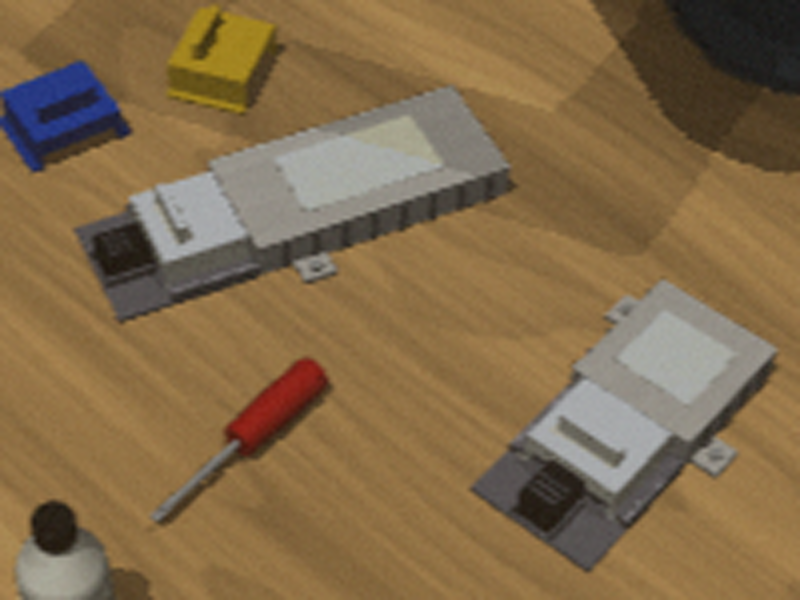

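The crop confirms A as the longer driver. Its case-top corners are at crop (210,162), (452,88), (510,168), (262,248), its seat-front corners at (75,228), (122,320), and its black tab top at about (117,245).

```bash
python3 - <<'E'
from h import *
P=lambda c,z:ray("scene",240+c[0]/4,150+c[1]/4,z)
t=[P(c,.029)[:2] for c in[(210,162),(452,88),(510,168),(262,248)]]
s=[P(c,.003)[:2] for c in[(75,228),(122,320)]]
front=(t[0]+t[3])/2;back=(t[1]+t[2])/2;sf=(s[0]+s[1])/2
print(front,back,sf,np.linalg.norm(front-back),np.linalg.norm(sf-front))
d=sf-back;print(np.linalg.norm(d),"yaw",np.degrees(np.arctan2(d[1],d[0])))
d/=np.linalg.norm(d);o=(front+.031*d+sf-.069*d+back+.2215*d)/3
print("origin",o,"pad",o+.0515*d,"rib",o+.012*d, "d",d,"end",o+.13*d)
print("tab",P((117,245),.024),"blue",P((65,110),.02))
E
```

```text
[ 0.47739976 -0.13650597] [ 0.30493708 -0.06759513] [ 0.57035594 -0.17462411] 0.18572043566832858 0.10046812501792371
0.2861859094479413 yaw -21.96153835519943
origin [ 0.50762571 -0.1491171 ] pad [ 0.55538861 -0.16837728] rib [ 0.51875493 -0.15360491] d [ 0.92743511 -0.37398411] end [ 0.62819227 -0.19773503]
tab [ 0.55582573 -0.16926466  0.024     ] blue [ 0.49371829 -0.29531428  0.02      ]
```

Request:
apply_moves(
  plan="0.66 -0.4 0 0 0 0;0.66 -0.4 0 0 0 0;0.66 -0.4 0 0 0 0;0.66 -0.4 0 0 0 0;0.66 -0.4 0 0 0 0;0.66 -0.4 0 0 0 0;0.66 -0.4 0 0 0 0;0.66 -0.4 0 0 0 0;0.66 -0.4 0 0 0 0;0.66 -0.4 0 0 0 0",
  gripper=-1,
)

```text
time_s: 0.98
position: [0.455, -0.2866, 0.2224]
tcp_rot: [[0.941, 0.338, -0.0], [0.338, -0.941, 0.0], [-0.0, -0.0, -1.0]]
force: [-0.1, -0.4, -0.0]
opening: 0.325
grasp_force: 0.0
```

Request:
apply_moves(
  plan="0.66 -0.4 0 0 0 0;0.66 -0.4 0 0 0 0;0.66 -0.4 0 0 0 0;0 0 0.2 0 0 0.0194;0 0 0.2 0 0 0.0194;0 0 0.2 0 0 0.0194;0 0 0.2 0 0 0.0194;0 0 0.2 0 0 0.0194;0 0 0.2 0 0 0.0194;0 0 0 0 0 0",
)

```text
time_s: 1.82
position: [0.5257, -0.1976, 0.1604]
tcp_rot: [[0.925, -0.379, -0.004], [-0.379, -0.925, 0.003], [-0.005, -0.001, -1.0]]
force: [0.3, -0.1, -1.2]
opening: 0.004
grasp_force: 0.0
```

```bash
cat > m.py <<'E'
from h import *
import sys
s=bot.read_state();R=s["tcp_rot"];p=s["position"]
x,y,z,yaw=map(float,sys.argv[1:5])
print(s["time_s"],p.round(4),"x",R[:,0].round(3),"z",R[:,2].round(3),"F",s["force"].round(1),s["opening"])
print("shift units",(R.T@(np.array([x,y,z])-p)/.05).round(3),"turn z units",((np.degrees(np.arctan2(R[1,0],R[0,0]))-yaw)/360).round(4))
if len(sys.argv)>5: cv2.imwrite(sys.argv[5],capture("wrist")[:,:,::-1])
E
python3 m.py .5554 -.1684 .12 -22 pics/w1.png
```

```text
1.8167 [ 0.5257 -0.1976  0.1604] x [ 0.925 -0.379 -0.005] z [-0.004  0.003 -1.   ] F [ 0.3 -0.1 -1.2] 0.004392389906479578
shift units [ 0.332 -0.764  0.808] turn z units -0.0007
```

View pics/w1.png

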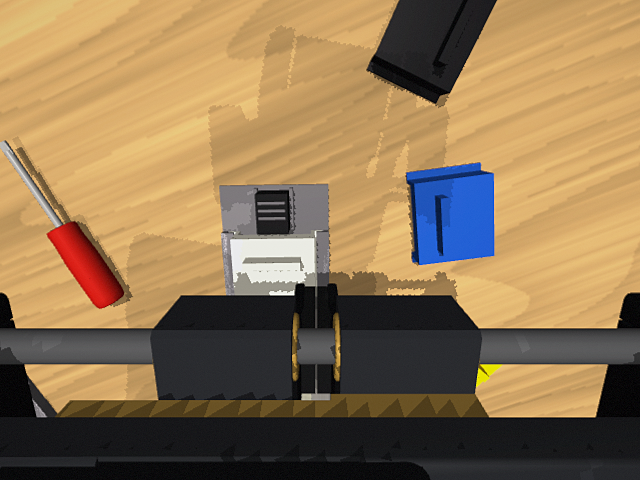

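The wrist view is square to the driver: seat-front corners at (220,185) and (329,184), tab centre at about (272,212), rib at about (272,262). The black look-alike at (430,50) and the blue one at (452,215) are clear of the slide lane.

```bash
python3 - <<'E'
from h import *
R=bot.read_state()["tcp_rot"]
a,b=ray("wrist",220,185,.003),ray("wrist",329,184,.003)
d=(a-b)[:2];n=np.array([d[1],-d[0]])/np.hypot(*d);print(a,b,np.hypot(*d),"n",n,np.degrees(np.arctan2(n[1],n[0])))
o=(a+b)[:2]/2-.069*n;print("origin",o,"pad",o+.0515*n)
print("tab",ray("wrist",272,212,.025)[:2],"rib",ray("wrist",272.5,261,.045)[:2],"black",ray("wrist",370,68,.003)[:2]-o)
E
```

```text
[ 0.58874055 -0.13774789  0.003     ] [ 0.5559216  -0.22122364  0.003     ] 0.08969551059344406 n [ 0.93065695 -0.36589294] -21.462546199698696
origin [ 0.50811575 -0.15423915] pad [ 0.55604458 -0.17308263]
tab [ 0.55518038 -0.1723299 ] rib [ 0.52342972 -0.16113373] black [ 0.11777338 -0.12790186]
```

Request:
apply_moves(
  plan="0.19 -0.35 0 0 0 0;0.18 -0.35 0 0 0 0;0 0 0.6 0 0 0;0 0 0.6 0 0 0;0 0 0.6 0 0 0;0 0 0.4 0 0 0;0 0 0 0 0 0;0 0 0 0 0 0",
)

```text
time_s: 2.53
position: [0.5573, -0.1729, 0.0523]
tcp_rot: [[0.927, -0.375, -0.001], [-0.375, -0.927, 0.001], [-0.002, -0.0, -1.0]]
force: [0.4, 0.3, 0.0]
opening: 0.006
grasp_force: 0.0
```

```bash
python3 m.py .556 -.172 .012 -21.7 pics/w2.png
```

```text
2.5333 [ 0.5573 -0.1729  0.0523] x [ 0.927 -0.375 -0.002] z [-0.001  0.001 -1.   ] F [0.4 0.3 0. ] 0.005950839254520184
shift units [-0.029 -0.008  0.805] turn z units -0.0009
```

View pics/w2.png

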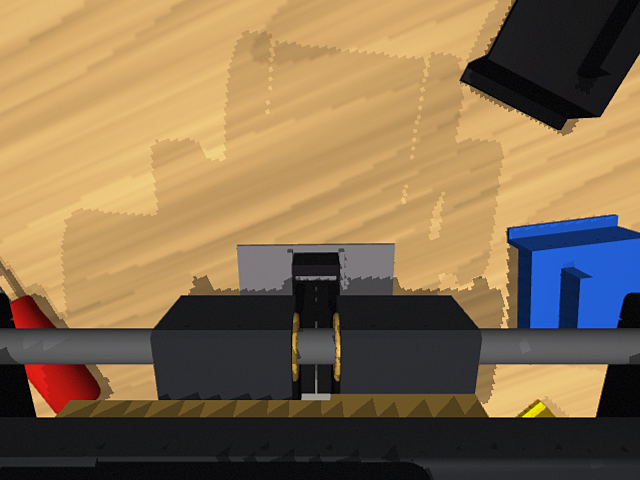

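The fingers (col 316) are centred over the tab (292–340), so I can press straight down.

Request:
apply_moves(
  plan="0 0 0.2 0 0 0;0 0 0.2 0 0 0;0 0 0.08 0 0 0;0 0 0.08 0 0 0;0 0 0.08 0 0 0;0 0 0.08 0 0 0;0 0 0.07 0 0 0;0 0 0 0 0 0;0 0 0 0 0 0;0 0 0 0 0 0",
)

```text
time_s: 3.42
position: [0.5574, -0.173, 0.0134]
tcp_rot: [[0.926, -0.377, -0.0], [-0.377, -0.926, -0.0], [-0.0, 0.0, -1.0]]
force: [-1.3, -0.0, 6.6]
opening: 0.006
grasp_force: 3.0
```

Request:
apply_moves(
  plan="0 0 0.02 0 0 0;0 0 0.02 0 0 0;0 0 0 0 0 0;0 0 0 0 0 0",
)

```text
time_s: 3.75
position: [0.5575, -0.1731, 0.0132]
tcp_rot: [[0.926, -0.377, 0.0], [-0.377, -0.926, -0.0], [0.0, 0.0, -1.0]]
force: [-3.5, 1.2, 18.2]
opening: -0.002
grasp_force: 9.0
```

The force jumped to 18 N with no further travel, so the tab is at its stop. Next I lift, move back over the rib and come down behind it.

Request:
apply_moves(
  plan="0 0 -0.4 0 0 0;0 0 -0.5 0 0 0;0 0 -0.4 0 0 0;-0.5 0 0 0 0 0;-0.5 0 0 0 0 0;-0.26 0 0 0 0 0;0 0 0 0 0 0;0 0 0.3 0 0 0;0 0 0.1 0 0 0;0 0 0 0 0 0",
)

```text
time_s: 4.58
position: [0.4995, -0.1495, 0.0548]
tcp_rot: [[0.926, -0.377, -0.001], [-0.377, -0.926, 0.001], [-0.001, -0.0, -1.0]]
force: [-0.6, 1.3, 0.3]
opening: 0.002
grasp_force: 0.0
```

```bash
python3 m.py .499 -.150 .036 -21.7 pics/w3.png; python3 -c "
from h import *
a=capture('scene')[150:270,230:390,::-1];cv2.imwrite('pics/c3.png',cv2.resize(a,None,fx=5,fy=5,interpolation=cv2.INTER_CUBIC))"
```

```text
4.5833 [ 0.4995 -0.1495  0.0548] x [ 0.926 -0.377 -0.001] z [-0.001  0.001 -1.   ] F [-0.6  1.3  0.3] 0.001933166574651737
shift units [-0.006  0.012  0.376] turn z units -0.0013
```

View pics/c3.png

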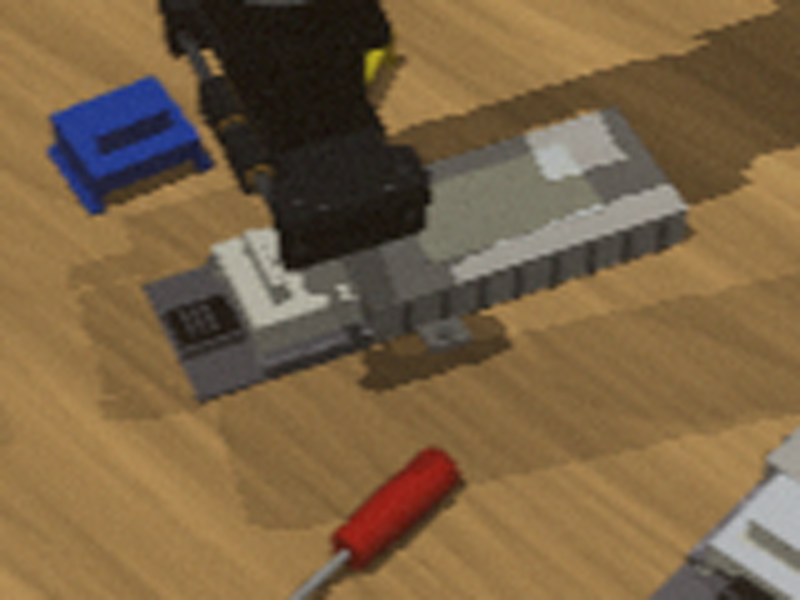

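View pics/w3.png

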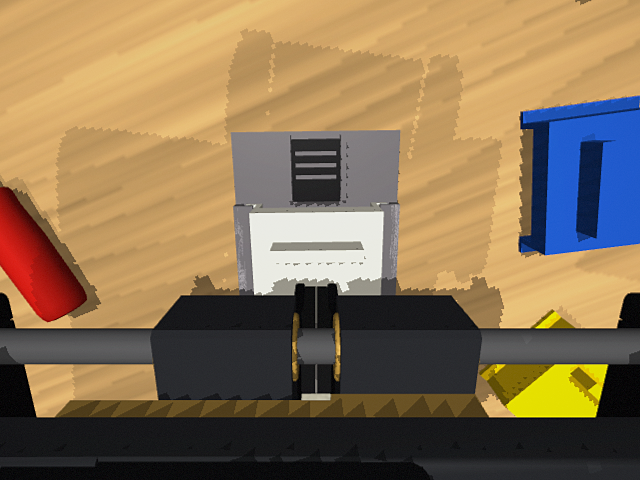

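The tab is in and flush on the seat, and the cover is home. The fingers (col 316) are centred behind the rib (271–363). I'll lower and start pushing.

Request:
apply_moves(
  plan="0 0 0.2 0 0 0;0 0 0.16 0 0 0;0 0 0.05 0 0 0;0 0 0 0 0 0;0.1 0 0 0 0 0;0.1 0 0 0 0 0;0.1 0 0 0 0 0;0.1 0 0 0 0 0;0.1 0 0 0 0 0;0 0 0 0 0 0",
)

```text
time_s: 5.52
position: [0.5242, -0.1597, 0.0359]
tcp_rot: [[0.926, -0.377, 0.003], [-0.377, -0.926, -0.001], [0.003, 0.0, -1.0]]
force: [0.2, -0.2, 1.3]
opening: 0.009
grasp_force: 0.0
```

Request:
apply_moves(
  plan="0.2 0 0.02 0 0 0;0.2 0 0.02 0 0 0;0.2 0 0 0 0 0;0.2 0 0 0 0 0;0.2 0 0 0 0 0;0.2 0 0.02 0 0 0;0.2 0 0.02 0 0 0;0.2 0 0 0 0 0;0.2 0 0 0 0 0;0 0 0 0 0 0",
)

```text
time_s: 6.35
position: [0.6079, -0.1938, 0.0318]
tcp_rot: [[0.926, -0.377, 0.003], [-0.377, -0.926, -0.002], [0.004, 0.0, -1.0]]
force: [1.4, -0.7, 0.3]
opening: 0.008
grasp_force: 0.0
```

```bash
python3 m.py .621 -.198 .034 -21.7 pics/w4.png
```

```text
6.35 [ 0.6079 -0.1938  0.0318] x [ 0.926 -0.377  0.004] z [ 0.003 -0.002 -1.   ] F [ 1.4 -0.7  0.3] 0.007582412727553501
shift units [ 0.276 -0.021 -0.042] turn z units -0.0013
```

View pics/w4.png

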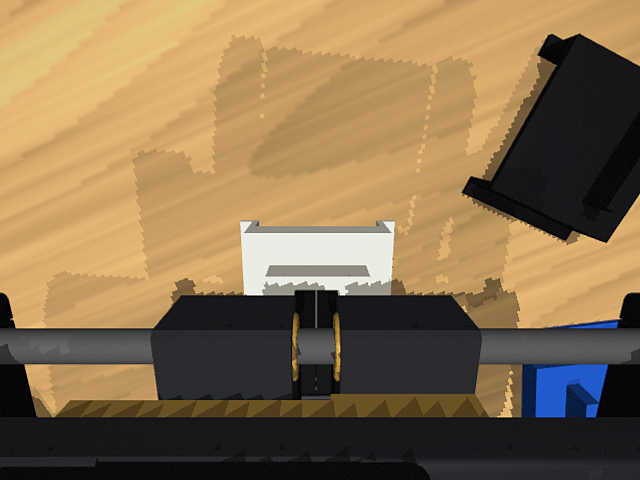

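The cover is square ahead of the fingers and nearly off, and the black look-alike is clear of it. I'll push about 20 mm more and retreat.

Request:
apply_moves(
  plan="0.14 0 0 0 0 0;0.14 0 0 0 0 0;0.1 0 0 0 0 0;0.04 0 0 0 0 0;0 0 0 0 0 0;-0.15 0 0 0 0 0;0 0 -0.5 0 0 0;0 0 -0.6 0 0 0;-0.6 0 -0.6 0 0 0;-0.6 0 0 0 0 0",
)

```text
time_s: 7.23
position: [0.5667, -0.1773, 0.1214]
tcp_rot: [[0.926, -0.377, 0.011], [-0.377, -0.926, -0.006], [0.013, 0.001, -1.0]]
force: [-1.1, -0.2, 0.1]
opening: 0.006
grasp_force: 0.0
```

Request:
apply_moves(
  plan="-0.6 0 -0.3 0 0 0;0 0 0 0 0 0;0 0 0 0 0 0",
)

```text
time_s: 7.48
position: [0.5333, -0.1629, 0.1319]
tcp_rot: [[0.926, -0.377, -0.001], [-0.377, -0.926, 0.0], [-0.001, -0.0, -1.0]]
force: [1.2, -0.8, 0.1]
opening: 0.004
grasp_force: 0.0
```

```bash
python3 m.py .621 -.198 .034 -21.7 pics/w5.png
```

```text
7.4833 [ 0.5333 -0.1629  0.1319] x [ 0.926 -0.377 -0.001] z [-0.001  0.    -1.   ] F [ 1.2 -0.8  0.1] 0.004117353449114802
shift units [ 1.89  -0.01   1.956] turn z units -0.0012
```

View pics/w5.png

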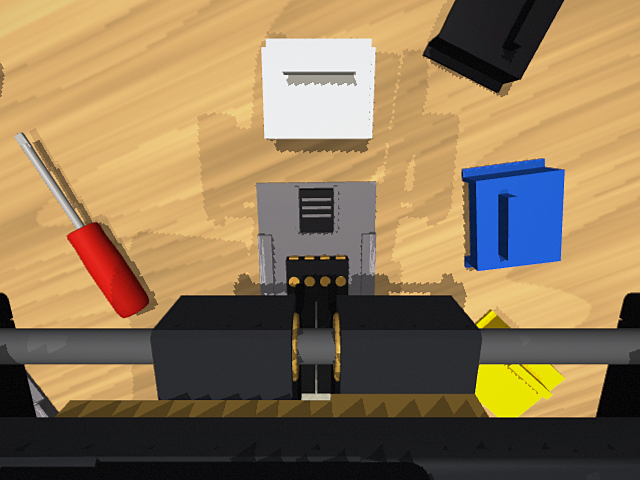

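The cover lies flat, square and clear of the seat: seat front at row 182, cover rear at row 139. I'll check its position and hand in if it is inside the limits.

```bash
python3 - <<'E'
from h import *
o=np.array([.508,-.153]);d=np.array([.928,-.372])
r=ray("wrist",319,73,.042)[:2]-o
x,y=r@d-.012,r@[-d[1],d[0]];print("cover x,y",x,y)
if .104<x<.185 and abs(y)<.03: print(bot.hand_in())
E
```

```text
cover x,y 0.12852074774804623 -0.0022035761539122636
the job is handed in; nothing more can be done
None
```

The longer driver's tab is pressed fully in and its cover is pushed off, lying flat about 129 mm out and 2 mm off the centre line (measured from the wrist camera); I handed the job in, but the interface gave no verdict.

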